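# Set up the bench centres for the next connector shell

### The job

Set up the bench centres for the next job: slide the tailstock back, take the dark setting bar out, and mount between the centres the connector shell shown by the pattern board that lies in the job frame, with the tailstock pushed up until both points sit fully home in the shell's end bores. Lay the setting bar and every other loose shell and stub flat on the floor of the blue tray, none on top of another, and leave the mug, the jar and the tape roll alone.

Things in the scene. Friction and masses are not known exactly. Their poses are not given: they have to be found in the camera images.
- centres: bench centres, fixed: grey base 350 x 80 mm. Origin: centre of its underside; x along the rail. Fixed headstock at the +x end (44 x 66 mm, top at 95 mm), sliding tailstock at -x, each with a conical point (radius 2 mm at the tip, 14 mm at 18 mm back) looking at the other; seated in a shell's 20 mm bore it stands 12 mm inside. Between them a flat bed, see bed_mid
- tailstock (a joint): position of the tailstock, m: 0 fully back, 0.125 fully forward to the headstock (+x of the centres). About 4 N of friction; stays where it is left. The room between the two tips is 0.181 minus this value; a shell of length L is seated at both ends at 0.205 - L
- tail_grip (a point): point in the tailstock's black upright grip plate, 16 mm below its top; moves with the tailstock, axes as the centres'. The plate is 12 mm thick along x, 34 mm wide across and stands 44 mm above the tailstock block (44 x 66 mm, top 96 mm above the bench; the plate's top is at 140 mm)
- tail_seat (a point): point on the axis of the centres, moving with the tailstock, where the end face of a shell seated on the tailstock's point lies (the tip is 12 mm further to the centres' +x); 64 mm above the bench
- head_seat (a point): point on the axis of the centres where the end face of a shell seated on the headstock's point lies (the tip is 12 mm further to the centres' -x); 64 mm above the bench
- bed_mid (a point): point on the axis of the points, 64 mm above the bench, over the middle of the 220 mm long flat bed; head_seat lies 102.5 mm to +x; axes as the centres'. The bed's floor is at 45 mm, 42 mm wide between sloping side strips that rise to 52 mm: a shell lies on it on its flanges, axis level with the points, with about 2 mm of side play, and slides along it when pushed
- setting_bar: loose dark steel setting bar, 0.42 kg, lying in the centres at the start with the points in or just at its bores: 110 mm long, round barrel 34 mm thick, a 38 x 38 mm square flange 14 mm long at each end, bores as in the shells. Origin: middle of its axis; x along its axis
- shell_short: The short kind. Loose bare-aluminium connector shell 95 mm long: round barrel 28 mm thick, a 38 x 38 mm square flange 14 mm long at each end (67 mm of barrel between), each end with a round bore 20 mm wide, 14 mm deep. Origin: middle of its axis, 19 mm above what it lies flat on; x along its axis
- shell_medium: The medium kind. Loose bare-aluminium connector shell 125 mm long: round barrel 28 mm thick, a 38 x 38 mm square flange 14 mm long at each end (97 mm of barrel between), each end with a round bore 20 mm wide, 14 mm deep. Origin: middle of its axis, 19 mm above what it lies flat on; x along its axis
- shell_long: The long kind. Loose bare-aluminium connector shell 155 mm long: round barrel 28 mm thick, a 38 x 38 mm square flange 14 mm long at each end (127 mm of barrel between), each end with a round bore 20 mm wide, 14 mm deep. Origin: middle of its axis, 19 mm above what it lies flat on; x along its axis
- stub_a: A stub, on no pattern board; may be absent. Loose bare-aluminium connector shell 75 mm long: round barrel 28 mm thick, a 38 x 38 mm square flange 14 mm long at each end (47 mm of barrel between), each end with a round bore 20 mm wide, 14 mm deep. Origin: middle of its axis, 19 mm above what it lies flat on; x along its axis
- stub_b: A stub, on no pattern board; may be absent. Loose bare-aluminium connector shell 75 mm long: round barrel 28 mm thick, a 38 x 38 mm square flange 14 mm long at each end (47 mm of barrel between), each end with a round bore 20 mm wide, 14 mm deep. Origin: middle of its axis, 19 mm above what it lies flat on; x along its axis
- tray: blue plastic tray, fixed, open on top: 190 x 320 mm outside, walls 5 mm thick and 32 mm high, inner floor 5 mm above the bench. Origin: centre of its underside; x along its short side, y along its long side
- job_frame: fixed dark steel frame of flat bar lying on the bench, 90 x 220 mm outside, 8 mm high, open inside, beyond the centres; the pattern board lying in it shows the shell that is wanted. Origin: centre of its underside
- pattern_short: pattern board, fixed: pale wooden board 60 x 180 x 10 mm with a half-relief aluminium copy of the short (95 mm) shell along its y. Origin: centre of its underside. One of the three boards lies in the job frame, the others are parked beside it on the bench
- pattern_medium: pattern board, fixed: pale wooden board 60 x 180 x 10 mm with a half-relief aluminium copy of the medium (125 mm) shell along its y. Origin: centre of its underside. One of the three boards lies in the job frame, the others are parked beside it on the bench
- pattern_long: pattern board, fixed: pale wooden board 60 x 180 x 10 mm with a half-relief aluminium copy of the long (155 mm) shell along its y. Origin: centre of its underside. One of the three boards lies in the job frame, the others are parked beside it on the bench
- mug: white mug, 76 mm wide, 85 mm high, a bystander. Origin: centre of its foot
- jar: amber glass jar, 60 mm wide, 85 mm high, a bystander. Origin: centre of its foot
- tape_roll: yellow roll of tape lying flat, 90 mm wide, 20 mm high, a bystander. Origin: centre of its underside
Mind the look-alikes: they are no part of the job. What is shaped like the stub_b but turquoise is not meant.

How it is judged:
By the outcome, as a careful person would: the job done as asked, in the order asked, and still so for the second after the job is handed in, with the robot touching nothing.
Of stub_a, stub_b only 1 to 2 are there at a start; the rules pass over those that are not, and their reading is None.
At some moment in a run one of shell_short, shell_medium, shell_long, stub_a, stub_b may be knocked a few centimetres aside while the robot is not near it.
Once in a run the grip may slacken for a moment while it holds something.
It also fails if it takes over 210 s, if anything falls off the work surface, if the arm or the gripper's body presses on something with over 40 N, if the wrist force passes 120 N, or if a joint passes its speed limit or range.

### The arm

A 6-joint arm with a two-finger parallel gripper is mounted at the origin on the work surface. World frame = base frame: x ahead of the robot, y to its left, z up, the work surface at z = 0. Lengths are in m, angles in degrees, forces in N, time in s.
With the tool pointing down it reaches from about 0.35 to 0.875 m from the base axis. Payload 4.2 kg.
Tool frame: the origin (TCP) lies on the centre line of the jaws, within the pads' length; the fingertips stand r.tip_extent ahead of it and the grasp point (between the pads) lies 11 mm behind it (r.tip_extent is the distance from the TCP to the fingertips, in m); z points along the fingers, y is the line along which they close (so a half turn about z gives the same grasp; the last joint's range is limited). The gripper opens to 87 mm and grips with 3 to 60 N. Pads are 19 mm wide; open, the fingers measure 117 mm over their backs; the gripper's body (75 mm by 190 mm) begins 51 mm behind the grasp point.
Start: joints at [-50.959, 22.042, 0.453, 0, -68.411, -14.817], TCP at [0.256, -0.57, 0.201] pointing down, gripper open.
Joint ranges: [-179.83, 179.83], [-69.29, 118.12], [-61.27, 80.66], [-181.25, 117.63], [-171.15, -9.14], [-177.46, 177.46]. Speed limits (degrees/s): [159.86, 159.86, 180, 180, 180, 180].

### API

Orientations are given as a 3x3 rotation matrix whose columns are the frame's x, y, z axes.
In Python, from station import r gives the robot as it stands.
- The arm moves only by the shell command python3 -m jog 'ROWS'. ROWS is text: rows parted by semicolons, each of 5 numbers parted by spaces: the opening, from 0 (shut) to 1 (fully open), then the shift along the world's x, y, z in mm, then the turn about the world's z in degrees. In form: hand dx dy dz roll; .... A call has 1 to 5 rows; each row shifts and turns the commanded pose from where the row before left it; what a row does not reach is not made up. A row lasts 1/8 s, in which the tool goes at most 62.5 mm and 10.7 degrees, less where a joint would pass 70% of its speed; a pose out of reach is approached as far as the arm can. A call is refused whole if a number of a shift passes 62.5 or a number of a turn 10.7, either way. A call with a gripper value outside its range is refused whole. The fingers move at their own pace and stop on an object; the grip force is fixed at half the most. Time passes only in rows, so rows that do not move let the fingers close. It gives the time, the measured TCP pose, the force, the opening and the grip force at its end, in the units of the state.
- r.sense(): the state, without advancing time (a new reading comes with each control period).
- r.capture(name): name is "scene" or "top"; returns a dict with "pixels" (384x512x3 uint8, red, green, blue), "fovy" (degrees; the focal length in pixels is half the picture's height over the tangent of half this angle, whatever the lens; pixels are square), "cx", "cy" (the principal point, pixels), "k1" (the pictures are not rectified: a ray, as slopes to the right and down, at radius r is drawn at 1 + k1 r^2 times it, then the intrinsics apply), "origin" and "orientation" of the camera in the world. Camera axes: x right, y down, z forward; pixel columns grow to the right and rows downward; lengths in m; the calibration is good to about 2 mm. A picture is of the moment at which its call begins. There is no depth.
- r.finish_job(): hands the job in; it is judged then, once.
The state is a dict: "time_s": time; "joints": joint angles; "joint_velocities": joint speeds; "effort": joint torques, N m; "tcp_pos": TCP position; "ee_rot": TCP orientation; "wrist_force": force on the tool from outside, world axes, zero at the start; "moment": the same for the moment, N m; "gripper_width": opening from 0.0 (shut) to 1.0 (fully open); "gripper_force": force on a finger pad.
Only numpy, scipy, OpenCV 4.12 (cv2) and the standard library are available. Lean on these libraries where they do the work, as an engineer would, in place of code of your own. Each camera call takes 0.05 s, during which the arm holds its last target. There are 200 camera calls.

## Working session

There is one attempt and no reset: what is moved stays moved. The work goes in short steps, Python scripts to look and compute and a shell command to move; the robot and the scene stay as the last step left them, time stands still between calls to the robot, and variables do not carry over. Pictures are saved under pics/ and viewed, at most 14 in all, crops included, and the job is handed in when it is done.

```bash
ls; mkdir -p pics
cat > h.py <<'E'
import numpy as np, cv2
from station import r
def cap(n):
    c=r.capture(n); return c
def save(c,f,crop=None,s=1):
    im=cv2.cvtColor(c["pixels"],cv2.COLOR_RGB2BGR)
    if crop: x0,y0,x1,y1=crop; im=im[y0:y1,x0:x1]
    cv2.imwrite("pics/"+f,cv2.resize(im,None,fx=s,fy=s,interpolation=cv2.INTER_CUBIC))
def ray(c,uv):
    f=c["pixels"].shape[0]/2/np.tan(np.radians(c["fovy"])/2)
    d=(np.array(uv,float).reshape(-1,2)-[c["cx"],c["cy"]])/f
    u=d.copy()
    for _ in range(30): u=d/(1+c["k1"]*(u**2).sum(1,keepdims=True))
    R=np.array(c["orientation"]); v=np.c_[u,np.ones(len(u))]@R.T
    return np.array(c["origin"]),v
def plane(c,uv,z):
    o,v=ray(c,uv); return o+v*((z-o[2])/v[:,2])[:,None]
def proj(c,P):
    f=c["pixels"].shape[0]/2/np.tan(np.radians(c["fovy"])/2)
    q=(np.atleast_2d(P)-np.array(c["origin"]))@np.array(c["orientation"])
    u=q[:,:2]/q[:,2:]; u=u*(1+c["k1"]*(u**2).sum(1,keepdims=True))
    return u*f+[c["cx"],c["cy"]]
E
python3 - <<'E'
from h import *
for n in("scene","top"):
    c=cap(n); save(c,n+"0.png",None,1.55); print(n,{k:c[k] for k in c if k!="pixels"})
print(r.sense(),r.tip_extent)
E
```

```text
pics
scene {'fovy': 45.69591496679638, 'cx': 241.42027394409828, 'cy': 197.04255815827196, 'k1': -0.100176777365293, 'origin': array([1.36553814, 0.94793524, 0.97939562]), 'orientation': array([[-0.73057597,  0.4031213 , -0.55113697],
       [ 0.68264673,  0.41241995, -0.60324393],
       [-0.01588059, -0.81694737, -0.57649354]])}
top {'fovy': 53.601308030389674, 'cx': 255.64483835976466, 'cy': 191.28861652292412, 'k1': 0.02590972961474354, 'origin': array([0.3377439 , 0.00606606, 1.63192779]), 'orientation': array([[ 0.01961878, -0.99025797,  0.13785596],
       [-0.99980625, -0.01965213,  0.00111926],
       [ 0.00160081, -0.1378512 , -0.99045166]])}
{'time_s': 0.1, 'joints': array([-5.09594183e+01,  2.20863191e+01,  3.86588878e-01, -2.41876213e-02,
       -6.84111627e+01, -1.48149957e+01]), 'joint_velocities': array([-0.1035413 , -0.13511146,  0.2035646 ,  0.04861318, -0.0511295 ,
       -0.00068618]), 'effort': array([-5.79807347e-04, -3.91689706e+01,  1.87935144e+01,  4.23197910e+00,
        1.34238249e-02, -8.22902484e-05]), 'tcp_pos': array([ 0.25620701, -0.5694301 ,  0.20026538]), 'ee_rot': array([[-9.12000798e-01, -4.10187407e-01, -9.14176934e-04],
       [-4.10188409e-01,  9.11999125e-01,  1.75048637e-03],
       [ 1.15701099e-04,  1.97142975e-03, -9.99998050e-01]]), 'wrist_force': array([-0.60760071,  0.59039906, -0.86981629]), 'moment': array([-0.01500132, -0.01399425,  0.01362945]), 'gripper_force': 0.0, 'gripper_width': 0.9983745364696021} 0.008
```

View pics/scene0.png

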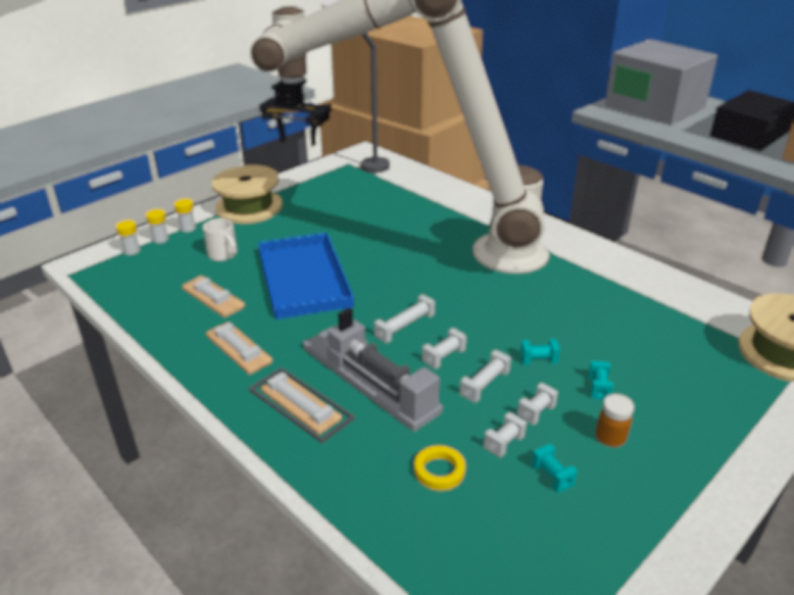

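View pics/top0.png

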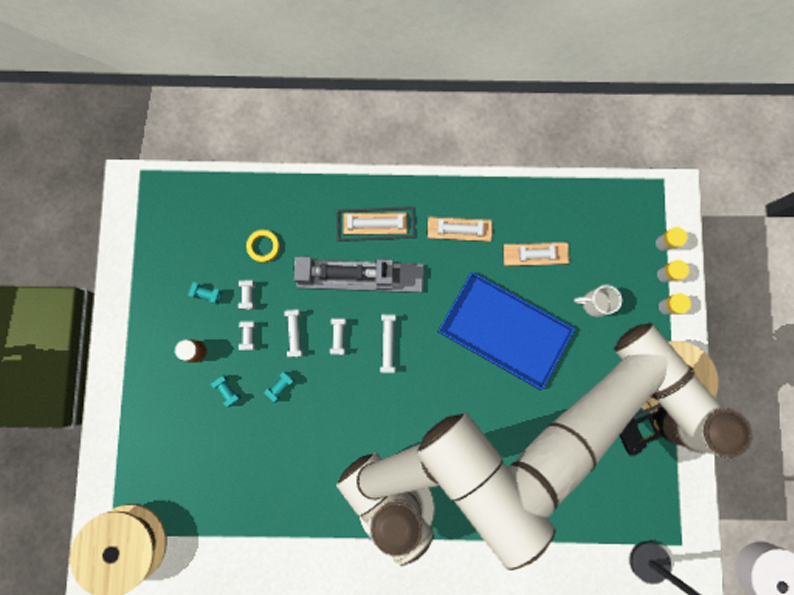

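The top view (×1.55) shows the following:
- The job frame is at (376,223), holding the board with the longest relief. The other boards are at (460,229) and (537,254).
- Bare shells are at (390,343), apparently the long one, (293,333) and (338,336). The stubs are at (247,295) and (248,335).
- The turquoise decoys are at (204,292), (228,391) and (279,386).
- The centres are at (355,274) and the tray is at (508,330).

Next I'll measure.

```bash
cat > m.py <<'E'
from h import *
def shells(c,z=0.03,roi=None):
    hsv=cv2.cvtColor(c["pixels"],cv2.COLOR_RGB2HSV); H,S,V=cv2.split(hsv)
    m=((S<60)&(V>110)).astype(np.uint8)
    n,l,st,ce=cv2.connectedComponentsWithStats(m,connectivity=4); out=[]
    for i in range(1,n):
        if 60<st[i,4]<1200:
            # sub-pixel: map pixels to plane, then PCA extents
            ys,xs=np.where(l==i); P=plane(c,np.c_[xs,ys],z)[:,:2]
            if not(0.1<P[:,0].mean()<0.9 and abs(P[:,1].mean())<0.75): continue
            (a,b),(w,h),t=cv2.minAreaRect((P*1000).astype(np.float32))
            if h>w: w,h,t=h,w,t+90
            if h>75 or w<50:continue
            out.append((round(a),round(b),round(w+3),round(h+3),round((t+90)%180-90,1),tuple(ce[i].round().astype(int))))
    return out
E
python3 - <<'E'
from m import *
c=cap("top")
for s in shells(c): print(s)
hsv=cv2.cvtColor(c["pixels"],cv2.COLOR_RGB2HSV)
m=((hsv[...,0]>105)&(hsv[...,0]<125)&(hsv[...,1]>150)&(hsv[...,2]>60)).astype(np.uint8)
n,l,st,ce=cv2.connectedComponentsWithStats(m); i=1+np.argmax(st[1:,4]); ys,xs=np.where(l==i)
P=plane(c,np.c_[xs,ys],0.032)[:,:2]; print("tray",cv2.minAreaRect((P*1000).astype(np.float32)))
save(c,"crop.png",(150,120,290,250),5)
E
```

```text
(775, 73, 155, 47, -88.8, (np.int64(242), np.int64(143)))
(762, -172, 142, 47, -88.9, (np.int64(297), np.int64(147)))
(693, -380, 102, 42, -88.9, (np.int64(347), np.int64(163)))
(635, 271, 65, 42, 2.3, (np.int64(194), np.int64(173)))
(597, -13, 93, 42, 88.4, (np.int64(265), np.int64(185)))
(558, 423, 81, 37, 3.1, (np.int64(158), np.int64(190)))
(455, 287, 130, 41, 4.8, (np.int64(189), np.int64(215)))
(433, 29, 158, 41, -0.3, (np.int64(250), np.int64(221)))
(448, 166, 97, 37, -1.0, (np.int64(217), np.int64(217)))
(448, 415, 80, 41, 3.1, (np.int64(159), np.int64(217)))
(405, 575, 57, 57, -88.9, (np.int64(119), np.int64(225)))
tray ((475.71990966796875, -291.4790954589844), (320.74029541015625, 191.93125915527344), 61.41455841064453)
```

View pics/crop.png

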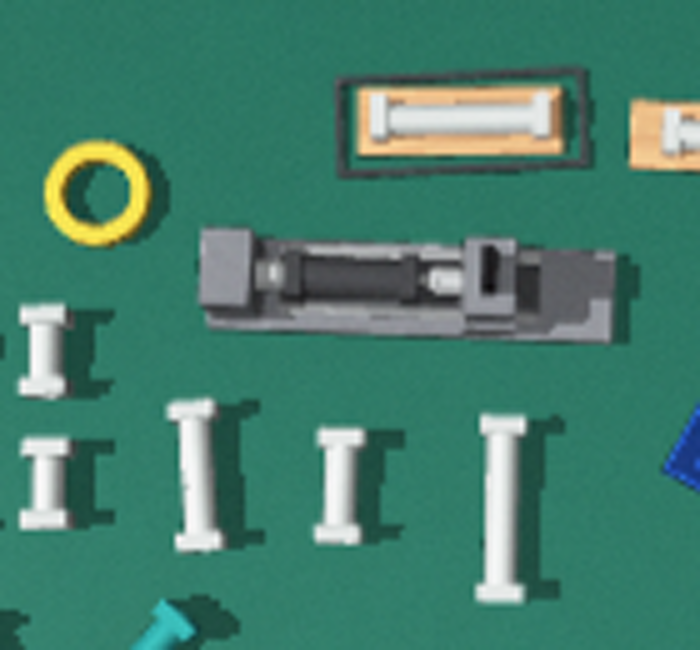

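The crop shows the long relief in the job frame (crop 370–550 × 117, about 155 mm), so the long shell at crop (502,508) is wanted. Its measured length is 158 mm, against 130, 97, 80 and 81 for the others. Now for the centres' pose.

Run:
```python
from h import *
a=cap("top"); b=cap("scene")
def cr(c,x0,y0,x1,y1,s):
    im=cv2.cvtColor(c["pixels"],cv2.COLOR_RGB2BGR)[y0:y1,x0:x1]; return cv2.resize(im,None,fx=s,fy=s,interpolation=cv2.INTER_CUBIC)
A=cr(a,185,160,281,192,8); B=cr(b,190,190,290,276,3.5*8/3.5/2)
# top 8x crop origin (185,160); scene 4x crop origin (190,190), placed below
W=max(A.shape[1],B.shape[1]); p=lambda i:cv2.copyMakeBorder(i,0,0,0,W-i.shape[1],0)
cv2.imwrite("pics/cen.png",cv2.convertScaleAbs(np.vstack([p(A),p(B)[:340]]),alpha=1.4)); print(A.shape,B.shape)
for n,p,z in(("head",(195.4,173.4),.095),("plate",(248.2,174),.14),("bar",(219.5,175),.083)): print(n,plane(a,p,z))
```

```text
(256, 768, 3) (344, 400, 3)
head [[0.62089006 0.25654843 0.095     ]]
plate [[0.61440618 0.0388016  0.14      ]]
bar [[0.61839283 0.15866705 0.083     ]]
```

View pics/cen.png

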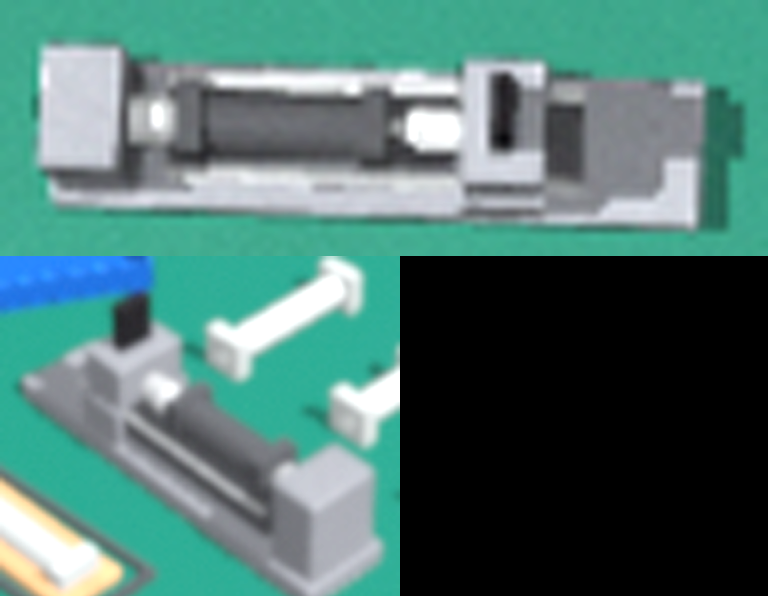

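The top crop (8×, origin (185,160)) shows the head top centre at (81,107), the tail block top centre at (504,125) and the plate at (502,108). The bar spans x 175–390, and its centre row is about 122.

Run:
```python
from h import *
a=cap("top"); b=cap("scene")
n=lambda u,v:((u+.5)/8-.5+185,(v+.5)/8-.5+160)
H=plane(a,n(81,107),.095)[0]; T=plane(a,n(504,125),.096)[0]; P=plane(a,n(502,107),.14)[0]; B=plane(a,n(282,119),.083)[0]
d=(H-T)[:2]; print(H,T,P,B,"axis deg",np.degrees(np.arctan2(d[1],d[0])),"len",np.hypot(*d))
m=lambda u,v:((u+.5)/4-.5+190,(v+.5-256)/4-.5+190)
print("scene head",plane(b,m(322,475),.095)[0],"tail",plane(b,m(133,349),.096)[0],"plate",plane(b,m(131,297),.14)[0])
```

```text
[0.62275935 0.25954812 0.095     ] [0.61756345 0.04227227 0.096     ] [0.6186409  0.04243727 0.14      ] [0.62078185 0.15745177 0.083     ] axis deg 88.63009916452975 len 0.2173379742733021
scene head [0.62423589 0.25738294 0.095     ] tail [0.62374312 0.04632157 0.096     ] plate [0.61691234 0.03873639 0.14      ]
```

```bash
python3 -m jog '1 36 61 0 -2.5;1 36 61 0 -2.5;1 36 61 0 -2.5;1 36 61 0 -2.5;1 36 61 0 -2.5'; python3 -m jog '1 36 61 0 -2.5;1 36 61 0 -2.5;1 36 61 0 -2.5;1 36 61 0 -2.5;1 37 61 0 -3'; python3 -m jog '1 0 0 0 0;1 0 0 0 0'
python3 - <<'E'
from h import *
s=r.sense(); R=s["ee_rot"]; print(s["tcp_pos"],np.degrees(np.arctan2(R[1,1],R[0,1])))
E
```

```text
time_s: 0.98
tcp_pos: [0.4161, -0.299, 0.2016]
ee_rot: [[-0.979, -0.202, 0.001], [-0.202, 0.979, -0.0], [-0.001, -0.001, -1.0]]
wrist_force: [0.7, -0.2, -0.1]
gripper_width: 1.004
gripper_force: 0.0
time_s: 1.6
tcp_pos: [0.5756, -0.0301, 0.2016]
ee_rot: [[-1.0, 0.024, 0.001], [0.024, 1.0, 0.0], [-0.001, 0.0, -1.0]]
wrist_force: [0.6, -1.2, -0.4]
gripper_width: 0.998
gripper_force: 0.0
time_s: 1.85
tcp_pos: [0.5745, -0.0319, 0.201]
ee_rot: [[-1.0, 0.022, -0.001], [0.022, 1.0, -0.0], [0.001, -0.0, -1.0]]
wrist_force: [-0.4, 0.1, -1.2]
gripper_width: 0.998
gripper_force: 0.0
[ 0.57445775 -0.03192071  0.20096222] 88.76713562310279
```

```bash
python3 -m jog '1 21 37 0 0;1 22 36 0 0;0.6 0 0 -40 0;0.6 0 0 -43 0;0.6 0 0 0 0'; python3 -m jog '0 0 0 0 0;0 0 0 0 0;0 0 0 0 0;0 0 0 0 0;0 0 0 0 0'
```

```text
time_s: 2.48
tcp_pos: [0.6147, 0.0388, 0.1151]
ee_rot: [[-1.0, 0.024, -0.008], [0.024, 1.0, -0.002], [0.008, -0.002, -1.0]]
wrist_force: [0.7, -0.4, 0.4]
gripper_width: 0.741
gripper_force: 0.0
time_s: 3.1
tcp_pos: [0.6178, 0.041, 0.1185]
ee_rot: [[-1.0, 0.022, 0.0], [0.022, 1.0, 0.0], [-0.0, 0.0, -1.0]]
wrist_force: [-0.0, -1.1, -0.1]
gripper_width: 0.173
gripper_force: 0.0
```

```bash
python3 -m jog '0 0 0 0 0;0 0 0 0 0'; python3 -m jog '0 -0.3 -12 0 0;0 -0.5 -20 0 0;0 -0.5 -20 0 0;0 -0.5 -20 0 0;0 -0.5 -18 0 0'; python3 -m jog '0 0 -8 0 0;0 0 0 0 0;0 0 0 0 0'
```

```text
time_s: 3.35
tcp_pos: [0.6185, 0.0411, 0.1192]
ee_rot: [[-1.0, 0.022, 0.002], [0.022, 1.0, 0.0], [-0.002, 0.0, -1.0]]
wrist_force: [-0.2, 0.3, 3.8]
gripper_width: 0.021
gripper_force: 2.0
time_s: 3.98
tcp_pos: [0.6151, -0.051, 0.118]
ee_rot: [[-1.0, 0.023, -0.001], [0.023, 1.0, -0.0], [0.001, -0.0, -1.0]]
wrist_force: [0.5, -0.0, -0.3]
gripper_width: -0.001
gripper_force: 0.0
time_s: 4.35
tcp_pos: [0.6156, -0.0567, 0.1183]
ee_rot: [[-1.0, 0.022, 0.0], [0.022, 1.0, 0.0], [-0.0, 0.0, -1.0]]
wrist_force: [-0.3, 0.3, 0.1]
gripper_width: 0.008
gripper_force: 0.0
```

Run:
```python
from h import *
a=cap("top"); b=cap("scene")
def cr(c,x0,y0,x1,y1,s):
    im=cv2.cvtColor(c["pixels"],cv2.COLOR_RGB2BGR)[y0:y1,x0:x1]; return cv2.resize(im,None,fx=s,fy=s,interpolation=cv2.INTER_CUBIC)
A=cr(a,185,140,281,192,6); B=cr(b,190,190,290,262,5)
W=max(A.shape[1],B.shape[1]); p=lambda i:cv2.copyMakeBorder(i,0,0,0,W-i.shape[1],0)
v=np.vstack([p(A),p(B)])[:600]
cv2.imwrite("pics/cen2.png",cv2.convertScaleAbs(v,alpha=1.4)); print(A.shape,B.shape,v.shape)
```

```text
(312, 576, 3) (360, 500, 3) (600, 576, 3)
```

View pics/cen2.png

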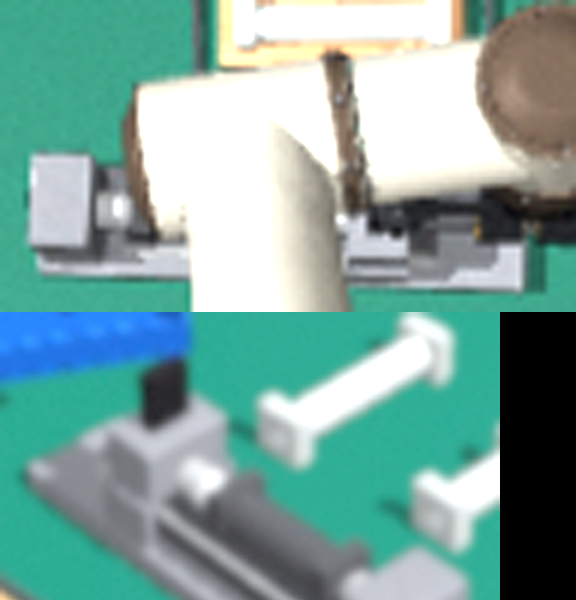

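The tailstock hasn't moved: the plate is still at crop (162,395), and the fingers closed on nothing. I'll look at the whole gripper.

Run:
```python
from h import *
a=cap("top"); b=cap("scene"); s=r.sense(); t=s["tcp_pos"]
print(proj(a,t),proj(b,t),proj(b,[[.617,.041,.14],[.617,.041,.096]]))
save(b,"sc2.png",(130,90,330,240),4)
```

```text
[[271.84986805 175.16405104]] [[204.14959416 193.11094964]] [[222.82369333 200.18358908]
 [223.36305686 211.27714165]]
```

View pics/sc2.png

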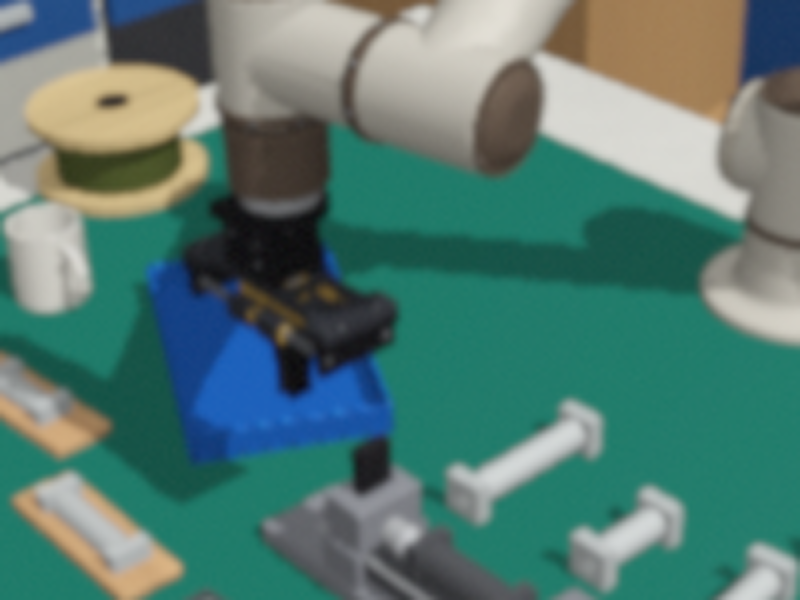

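In this view the finger tip is at crop (293,390), native (203,187). For z = 0.110 it should be near row 195, so the real tips look about 25–30 mm higher than reported, and the fingers slipped off the plate's top. A gentle touch on the free bench will check that.

```bash
python3 -m jog '0 -45 5 0 0;0 -40 7 0 0;0 0 0 -40 0;0 0 0 -40 0;0 0 0 -18 0'; python3 -m jog '0 0 0 0 0;0 0 0 0 0;0 0 0 -4 0;0 0 0 -4 0;0 0 0 0 0'; python3 -m jog '0 0 0 -3 0;0 0 0 -3 0;0 0 0 0 0'
```

```text
time_s: 5.18
tcp_pos: [0.5291, -0.0449, 0.0184]
ee_rot: [[-1.0, 0.022, -0.003], [0.022, 1.0, -0.0], [0.003, -0.0, -1.0]]
wrist_force: [-1.0, 0.2, 0.0]
gripper_width: 0.009
gripper_force: 0.0
time_s: 5.8
tcp_pos: [0.5303, -0.0451, 0.0122]
ee_rot: [[-1.0, 0.022, -0.0], [0.022, 1.0, 0.0], [0.0, -0.0, -1.0]]
wrist_force: [0.6, 0.0, -0.4]
gripper_width: 0.005
gripper_force: 0.0
time_s: 6.18
tcp_pos: [0.5302, -0.0451, 0.0059]
ee_rot: [[-1.0, 0.022, -0.001], [0.022, 1.0, -0.0], [0.001, -0.0, -1.0]]
wrist_force: [0.1, -0.0, -0.2]
gripper_width: 0.004
gripper_force: 0.0
```

```bash
for i in 1; do :; done; python3 -m jog '0 0 0 -3 0;0 0 0 -3 0;0 0 0 0 0'; python3 -m jog '0 0 0 -3 0;0 0 0 0 0'; python3 -m jog '0 0 0 -3 0;0 0 0 0 0'
```

```text
time_s: 6.55
tcp_pos: [0.5302, -0.0451, -0.0001]
ee_rot: [[-1.0, 0.022, -0.001], [0.022, 1.0, -0.0], [0.001, -0.0, -1.0]]
wrist_force: [-0.2, 0.8, 0.1]
gripper_width: 0.001
gripper_force: 0.0
time_s: 6.8
tcp_pos: [0.5303, -0.0451, -0.003]
ee_rot: [[-1.0, 0.022, -0.0], [0.022, 1.0, -0.0], [0.0, -0.0, -1.0]]
wrist_force: [0.9, 0.3, -0.5]
gripper_width: 0.003
gripper_force: 0.0
time_s: 7.05
tcp_pos: [0.5302, -0.0451, -0.006]
ee_rot: [[-1.0, 0.022, -0.001], [0.022, 1.0, -0.0], [0.001, -0.0, -1.0]]
wrist_force: [1.0, 0.2, -0.3]
gripper_width: 0.007
gripper_force: 0.0
```

Run:
```python
from h import *
b=cap("scene"); t=r.sense()["tcp_pos"]; print(t,proj(b,t),proj(b,t-[0,0,.008])); save(b,"sc3.png",(160,150,280,240),6)
```

```text
[ 0.53038019 -0.04511004 -0.00587944] [[226.83312959 213.47463664]] [[226.91023501 215.25214978]]
```

View pics/sc3.png

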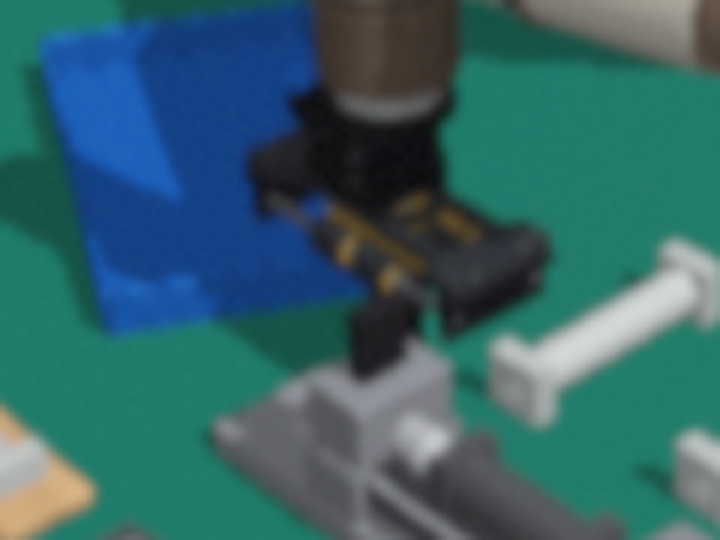

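The fingers sit behind the plate at crop (385,330), so the tips are still hidden and clear of the bench. I'll keep lowering gently.

```bash
python3 -m jog '0 0 0 -3 0;0 0 0 0 0'|grep -E 'pos|wrist'; python3 -m jog '0 0 0 -3 0;0 0 0 0 0'|grep -E 'pos|wrist'; python3 -m jog '0 0 0 -3 0;0 0 0 0 0'|grep -E 'pos|wrist'
```

```text
tcp_pos: [0.5302, -0.0451, -0.009]
wrist_force: [1.2, -0.2, -0.2]
tcp_pos: [0.5302, -0.0451, -0.012]
wrist_force: [-0.4, -0.8, -0.6]
tcp_pos: [0.5302, -0.0451, -0.015]
wrist_force: [-0.0, -0.4, 1.1]
```

```bash
python3 -m jog '0 0 0 -2 0;0 0 0 0 0'|grep -E 'pos|wrist'; python3 -m jog '0 0 0 -2 0;0 0 0 0 0'|grep -E 'pos|wrist'; python3 -m jog '0 0 0 -2 0;0 0 0 0 0'|grep -E 'pos|wrist'
```

```text
tcp_pos: [0.5303, -0.0451, -0.0169]
wrist_force: [0.3, 0.4, 0.5]
tcp_pos: [0.5303, -0.0451, -0.0189]
wrist_force: [-0.5, 0.5, 0.0]
tcp_pos: [0.5305, -0.0451, -0.0208]
wrist_force: [0.1, 0.2, 0.9]
```

```bash
python3 -m jog '0 0 0 -2 0;0 0 0 0 0'|grep -E 'pos|wrist'; python3 -m jog '0 0 0 -2 0;0 0 0 0 0'|grep -E 'pos|wrist'; python3 -m jog '0 0 0 -2 0;0 0 0 0 0'|grep -E 'pos|wrist'
```

```text
tcp_pos: [0.5305, -0.0451, -0.0209]
wrist_force: [-4.4, 1.3, 13.6]
tcp_pos: [0.5306, -0.0451, -0.021]
wrist_force: [-8.6, 2.2, 26.6]
tcp_pos: [0.5306, -0.0451, -0.0211]
wrist_force: [-11.9, 3.4, 41.0]
```

Run:
```python
from h import *
a=cap("top"); b=cap("scene"); t=r.sense()["tcp_pos"]; print(t,proj(b,t),proj(a,t))
A=cv2.cvtColor(a["pixels"],cv2.COLOR_RGB2BGR)[150:230,220:320]; B=cv2.cvtColor(b["pixels"],cv2.COLOR_RGB2BGR)[160:240,190:290]
cv2.imwrite("pics/two.png",cv2.convertScaleAbs(cv2.resize(np.hstack([A,B]),None,fx=4,fy=4,interpolation=cv2.INTER_CUBIC),alpha=1.8))
```

```text
[ 0.53058599 -0.04508242 -0.02108541] [[226.94159887 216.87235013]] [[267.58767604 199.94984936]]
```

View pics/two.png

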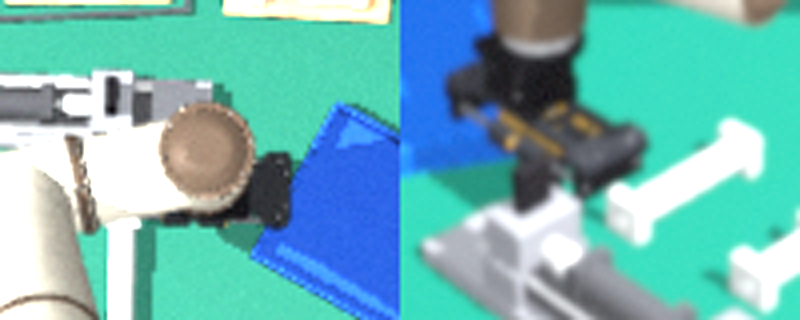

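Contact came at reported z = −0.021, so the tip is really at reported z + 0.021 m, a constant z bias of 29 mm that agrees with the picture. Now to regrip the plate lower.

```bash
python3 -m jog '0 0 0 55 0;0.3 0 0 55 0;0.6 0 0 50 0;0.6 43 43 0 0;0.6 44 43 0 0'; python3 -m jog '0.6 0 0 0 0;0.6 0 0 -24 0;0.6 0 0 -22 0;0.6 0 0 0 0;0.6 0 0 0 0'; python3 -m jog '0 0 0 0 0;0 0 0 0 0;0 0 0 0 0;0 0 0 0 0;0 0 0 0 0';python3 -m jog '0 0 0 0 0;0 0 0 0 0;0 0 0 0 0'
```

```text
time_s: 10.07
tcp_pos: [0.6186, 0.0417, 0.135]
ee_rot: [[-1.0, 0.024, 0.003], [0.024, 1.0, 0.001], [-0.003, 0.001, -1.0]]
wrist_force: [1.3, -1.3, 0.2]
gripper_width: 0.378
gripper_force: 0.0
time_s: 10.7
tcp_pos: [0.6177, 0.0406, 0.0881]
ee_rot: [[-1.0, 0.022, 0.001], [0.022, 1.0, -0.0], [-0.001, -0.0, -1.0]]
wrist_force: [-0.6, -0.3, 0.2]
gripper_width: 0.601
gripper_force: 0.0
time_s: 11.32
tcp_pos: [0.6175, 0.0414, 0.0873]
ee_rot: [[-1.0, 0.022, 0.0], [0.022, 1.0, 0.001], [-0.0, 0.001, -1.0]]
wrist_force: [-0.3, 1.5, 0.5]
gripper_width: 0.136
gripper_force: 30.0
time_s: 11.7
tcp_pos: [0.6175, 0.0413, 0.0873]
ee_rot: [[-1.0, 0.022, 0.0], [0.022, 1.0, 0.0], [-0.0, 0.0, -1.0]]
wrist_force: [-0.9, 3.2, 1.5]
gripper_width: 0.135
gripper_force: 30.0
```

```bash
python3 -m jog '0 -0.3 -12 0 0;0 -0.5 -20 0 0;0 -0.5 -20 0 0;0 -0.5 -20 0 0;0 -0.4 -14 0 0'; python3 -m jog '0 0 -5 0 0;0 0 0 0 0;0 0 -3 0 0;0 0 0 0 0'; python3 -m jog '0 0 -3 0 0;0 0 0 0 0;0 0 0 0 0'
```

```text
time_s: 12.32
tcp_pos: [0.616, -0.0403, 0.0872]
ee_rot: [[-1.0, 0.024, 0.003], [0.024, 1.0, 0.009], [-0.003, 0.009, -1.0]]
wrist_force: [-5.6, 50.2, 8.8]
gripper_width: 0.137
gripper_force: 30.0
time_s: 12.82
tcp_pos: [0.6161, -0.04, 0.0872]
ee_rot: [[-1.0, 0.02, 0.004], [0.021, 1.0, 0.016], [-0.004, 0.016, -1.0]]
wrist_force: [-6.3, 44.2, 5.8]
gripper_width: 0.139
gripper_force: 30.0
time_s: 13.2
tcp_pos: [0.6161, -0.04, 0.0871]
ee_rot: [[-1.0, 0.02, 0.005], [0.02, 1.0, 0.02], [-0.004, 0.02, -1.0]]
wrist_force: [-7.3, 52.9, 6.6]
gripper_width: 0.136
gripper_force: 29.9
```

```bash
python3 -m jog '0 0 13 0 0;0.6 0 0 0 0;0.6 0 0 0 0;0.6 0 0 60 0;0.6 0 0 20 0'; python3 -m jog '1 0.5 25 0 -10;1 0.5 25 0 -10;1 0.5 25 0 -10;1 0.5 25 0 -10;1 0.5 25 0 -10'; python3 -m jog '1 0.5 25 0 -10;1 0.5 25 0 -10;1 0.5 22 0 -10;1 0 0 0 -10;1 0 0 0 0'
```

```text
time_s: 13.82
tcp_pos: [0.6166, -0.0457, 0.171]
ee_rot: [[-1.0, 0.024, 0.005], [0.024, 1.0, -0.001], [-0.005, -0.001, -1.0]]
wrist_force: [0.1, 0.1, -0.4]
gripper_width: 0.505
gripper_force: 0.0
time_s: 14.45
tcp_pos: [0.6176, 0.0799, 0.1671]
ee_rot: [[-0.619, 0.786, -0.001], [0.786, 0.619, -0.002], [-0.0, -0.002, -1.0]]
wrist_force: [-0.4, 0.1, 0.1]
gripper_width: 0.984
gripper_force: 0.0
time_s: 15.08
tcp_pos: [0.641, 0.0415, 0.1434]
ee_rot: [[-0.177, 0.984, -0.005], [0.967, 0.175, 0.183], [0.181, 0.028, -0.983]]
wrist_force: [0.2, 1.1, 0.3]
gripper_width: 1.004
gripper_force: 0.0
```

```bash
cat > st.py <<'E'
from h import *
s=r.sense(); R=s["ee_rot"]; t=s["tcp_pos"]*1000; print("xyz",t.round(1),"tip",(t[2]+21).round(1),"phi",np.degrees(np.arctan2(R[1,1],R[0,1])).round(1),"F",s["wrist_force"].round(1),"w",round(s["gripper_width"]*87,1),"gf",round(s["gripper_force"],1),"t",round(s["time_s"],1),"j6",s["joints"][5].round(0))
E
python3 st.py
```

```text
xyz [641.   41.5 143.4] tip 164.4 phi 10.1 F [0.2 1.1 0.3] w 87.3 gf 0.0 t 15.1 j6 -177.0
```

```bash
python3 -m jog '1 0 0 10 10;1 0 0 10 10;1 0 0 0 10' >/dev/null; python3 st.py
python3 - <<'E'
from station import r; print(r.sense()["ee_rot"].round(3))
E
```

```text
xyz [642.2  45.5 166. ] tip 187.0 phi 40.8 F [ 1.6 -0.8  0.4] w 86.8 gf 0.0 t 15.4 j6 -149.0
[[-0.647  0.757 -0.094]
 [ 0.741  0.653  0.157]
 [ 0.18   0.032 -0.983]]
```

The turn ran j6 into its limit and left the tool tilted by about 10°. I'll undo that at the opposite limit of j6, one row at a time, high and clear of everything.

```bash
python3 -m jog '1 -10 0 10 10.7;1 0 0 10 10.7;1 0 0 0 10.7;1 0 0 0 10.7;1 0 0 0 10.7' >/dev/null;python3 st.py; python3 -m jog '1 0 0 0 10.7;1 0 0 0 10.7;1 0 0 0 10.7;1 0 0 0 10.7;1 0 0 0 10.7' >/dev/null; python3 -m jog '1 0 0 0 10.7;1 0 0 0 10.7;1 0 0 0 10.7;1 0 0 0 10.7;1 0 0 0 10.7' >/dev/null; python3 st.py;python3 -m jog '1 0 0 0 10.7;1 0 0 0 10.7;1 0 0 0 10.7;1 0 0 0 10.7;1 0 0 0 10.7' >/dev/null;python3 -m jog '1 0 0 0 10.7;1 0 0 0 10.7;1 0 0 0 10.7;1 0 0 0 10.7;1 0 0 0 10.7' >/dev/null;python3 -m jog '1 0 0 0 10.7;1 0 0 0 10.7;1 0 0 0 10.7;1 0 0 0 10.7;1 0 0 0 10.7'; python3 st.py; python3 -c 'from station import r; print(r.sense()["joints"])'
```

```text
xyz [631.7  45.8 184.8] tip 205.8 phi 94.3 F [ 0.2 -0.3  0.2] w 86.8 gf 0.0 t 16.1 j6 -101.0
xyz [631.7  46.  184.9] tip 205.9 phi -158.7 F [ 0.  -0.2  0.5] w 87.1 gf 0.0 t 17.3 j6 -8.0
time_s: 19.2
tcp_pos: [0.6315, 0.0457, 0.1849]
ee_rot: [[-0.036, 0.999, 0.025], [0.983, 0.031, 0.182], [0.181, 0.031, -0.983]]
wrist_force: [1.2, 0.1, 0.1]
gripper_width: 1.001
gripper_force: 0.0
xyz [631.5  45.7 184.9] tip 205.9 phi 1.8 F [1.2 0.1 0.1] w 87.1 gf 0.0 t 19.2 j6 173.0
[ 13.30599328  22.73519627   2.41776119 -10.77792369 -66.22609891
 172.70926609]
```

```bash
for k in 1 ; do python3 -m jog '1 0 0 0 8' | grep -E 'tcp|rot'; done; python3 -m jog '1 0 0 0 5' | grep -E 'tcp|rot'; python3 -c 'from station import r; print(r.sense()["joints"])'
```

```text
tcp_pos: [0.6302, 0.0555, 0.1873]
ee_rot: [[-0.147, 0.989, 0.002], [0.975, 0.145, 0.166], [0.164, 0.026, -0.986]]
tcp_pos: [0.6267, 0.0734, 0.1912]
ee_rot: [[-0.2, 0.98, -0.005], [0.97, 0.198, 0.139], [0.137, 0.022, -0.99]]
[ 17.09786478  22.92843123   3.05726105  -8.31347006 -68.28084336
 177.39829876]
```

```bash
python3 -m jog '1 0 0 0 8' | grep -E 'tcp|rot'; python3 -m jog '1 0 0 0 8' | grep -E 'tcp|rot';python3 -m jog '1 0 0 0 8' | grep -E 'tcp|rot';  python3 -c 'from station import r; print(r.sense()["joints"])'
```

```text
tcp_pos: [0.6179, 0.1012, 0.1956]
ee_rot: [[-0.285, 0.958, -0.009], [0.954, 0.285, 0.094], [0.093, 0.018, -0.995]]
tcp_pos: [0.6063, 0.1287, 0.1982]
ee_rot: [[-0.37, 0.929, -0.003], [0.928, 0.37, 0.052], [0.049, 0.017, -0.999]]
tcp_pos: [0.5923, 0.1539, 0.1984]
ee_rot: [[-0.453, 0.891, 0.014], [0.891, 0.453, 0.011], [0.004, 0.017, -1.0]]
[ 29.6056873   20.37164687  -2.44683048  -0.19880139 -66.17096939
 177.41661127]
```

The tool is level again. Next I'll grip the bar.

```bash
python3 -m jog '1 14 1 0 -10;1 14 2 0 -10;1 0 0 0 -8;1 0 0 -50 0;1 0 0 0 0' >/dev/null; python3 st.py
```

```text
xyz [617.4 155.1 144.2] tip 165.2 phi -1.2 F [ 0.1 -0.5  0.8] w 87.3 gf 0.0 t 20.4 j6 150.0
```

Run:
```python
from h import *
b=cap("scene"); t=r.sense()["tcp_pos"]; print(proj(b,t+[0,0,.021]))
save(b,"sc4.png",(190,160,310,250),6)
```

```text
[[247.18115449 208.92275464]]
```

View pics/sc4.png

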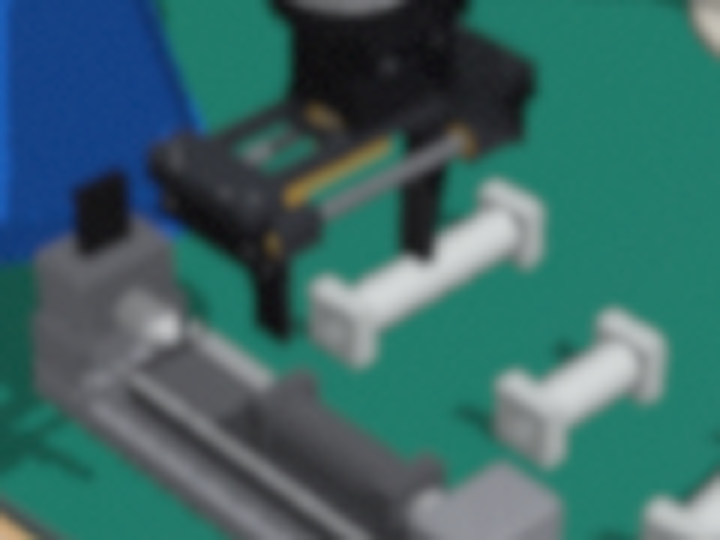

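The finger tips straddle (346,298), as expected, and the bar lies below from (285,395) to (435,480) with the tailstock clear behind it.

```bash
python3 -m jog '1 3 0 -45 0;1 0 0 -40 0;1 0 0 -25 0;1 0 0 0 0;0.4 0 0 0 0'>/dev/null; python3 st.py; python3 -m jog '0 0 0 0 0;0 0 0 0 0;0 0 0 0 0;0 0 0 0 0;0 0 0 0 0'>/dev/null; python3 st.py;  python3 -m jog '0 0 0 0 0;0 0 0 0 0;0 0 -8 0 0;0 -0.4 -10 0 0;0 0 -9 0 0' >/dev/null; python3 st.py
```

```text
xyz [625.2 157.8  40.7] tip 61.7 phi -1.2 F [ 0.2 -0.2 -0.4] w 82.8 gf 0.0 t 21.1 j6 150.0
xyz [623.1 157.2  38. ] tip 59.0 phi -1.2 F [-4.3 -0.1  1. ] w 34.8 gf 1.6 t 21.8 j6 150.0
xyz [622.9 129.5  38. ] tip 59.0 phi -1.2 F [ 0.2  1.6 -1.1] w 33.3 gf 30.0 t 22.4 j6 152.0
```

```bash
python3 -m jog '0 0 0 45 0;0 0 0 45 0;0 0 0 40 0;0 -18 -47 0 -10.7;0 -18 -47 0 -10.7' >/dev/null; python3 st.py; python3 -m jog '0 -18 -47 0 -10.7;0 -18 -47 0 -10.7;0 -18 -47 0 -10.7;0 -18 -47 0 -10.7;0 -18 -47 0 -10.7' >/dev/null; python3 -m jog '0 -19 -48 0 -10.7;0 -19 -48 0 -10.7;0 -19 -48 0 -10.7;0 -19 -48 0 -10.7;0 0 0 0 0' >/dev/null; python3 st.py
```

```text
xyz [585.   34.5 167.1] tip 188.1 phi -22.9 F [-0.4 -0.5 -4.5] w 33.8 gf 3.0 t 23.0 j6 137.0
xyz [ 417.4 -393.4  166.3] tip 187.3 phi -119.3 F [ 0.7  0.2 -4.8] w 32.5 gf 29.9 t 24.2 j6 87.0
```

```bash
python3 -m jog '0 3 0 -50 0;0 0 0 -50 0;0 0 0 -45 0;0 0 0 -10 0;0 0 0 0 0' >/dev/null; python3 st.py; python3 -m jog '0 0 0 -3 0;0 0 0 0 0' >/dev/null; python3 st.py;  python3 -m jog '0 0 0 -3 0;0 0 0 0 0' >/dev/null; python3 st.py
```

```text
xyz [ 423.8 -390.8   13.2] tip 34.2 phi -118.8 F [ 0.2  0.2 -3.7] w 32.7 gf 29.9 t 24.9 j6 86.0
xyz [ 424.7 -391.2   11.5] tip 32.5 phi -118.9 F [-0.3 -0.3 -4.1] w 32.5 gf 29.9 t 25.1 j6 86.0
xyz [ 424.3 -391.     7.6] tip 28.6 phi -118.9 F [ 0.5 -0.1 -2.4] w 32.6 gf 29.9 t 25.4 j6 86.0
```

```bash
python3 -m jog '0 0 0 -3 0;0 0 0 0 0' >/dev/null; python3 st.py; python3 -m jog '0 0 0 -2 0;0 0 0 0 0' >/dev/null; python3 st.py;  python3 -m jog '0 0 0 -2 0;0 0 0 0 0' >/dev/null; python3 st.py
```

```text
xyz [ 424.3 -390.9    6.3] tip 27.3 phi -118.8 F [-2.4  4.  10.1] w 32.8 gf 30.2 t 25.6 j6 86.0
xyz [ 424.5 -390.9    5.9] tip 26.9 phi -118.8 F [-3.7  6.9 18.1] w 32.8 gf 30.4 t 25.9 j6 86.0
xyz [ 424.9 -390.4    4.8] tip 25.8 phi -118.7 F [-4.1 12.  24. ] w 33.0 gf 30.2 t 26.1 j6 86.0
```

```bash
python3 -m jog '0 0 0 4 0;0.55 0 0 0 0;0.55 0 0 0 0;0.55 0 0 0 0;0.55 0 0 45 0' >/dev/null; python3 st.py; python3 -m jog '0.55 0 0 55 0;0.8 0 50 20 0;1 -18 58 0 3;1 -18 58 0 3;1 -18 58 0 3'>/dev/null;python3 -m jog '1 -18 50 0 3;1 -18 50 0 3;1 0 0 0 3;1 0 0 0 0;1 0 0 0 0'>/dev/null; python3 st.py
python3 - <<'E'
from m import *
a=cap("top")
for s in shells(a): print(s)
save(a,"top5.png",(130,110,400,260),2.9)
E
```

```text
xyz [ 421.1 -389.4   45.8] tip 66.8 phi -118.9 F [1.1 0.7 1.1] w 47.4 gf 0.0 t 26.8 j6 86.0
xyz [334.  -67.1 124. ] tip 145.0 phi -101.0 F [-0.7  0.5  0.1] w 87.0 gf 0.0 t 28.0 j6 60.0
(775, 73, 155, 47, -88.8, (np.int64(242), np.int64(143)))
(762, -169, 138, 47, -88.9, (np.int64(297), np.int64(147)))
(693, -380, 102, 42, -88.9, (np.int64(347), np.int64(163)))
(635, 271, 65, 42, 2.3, (np.int64(194), np.int64(173)))
(628, 81, 286, 68, -88.9, (np.int64(249), np.int64(173)))
(558, 423, 81, 37, 3.1, (np.int64(158), np.int64(190)))
(591, 114, 345, 27, 89.0, (np.int64(232), np.int64(184)))
(455, 287, 130, 41, 4.8, (np.int64(189), np.int64(215)))
(434, 29, 155, 41, -0.3, (np.int64(249), np.int64(219)))
(448, 166, 97, 37, -1.0, (np.int64(217), np.int64(217)))
(446, 414, 76, 41, 3.1, (np.int64(159), np.int64(217)))
(405, 575, 58, 57, 4.2, (np.int64(119), np.int64(225)))
```

View pics/top5.png

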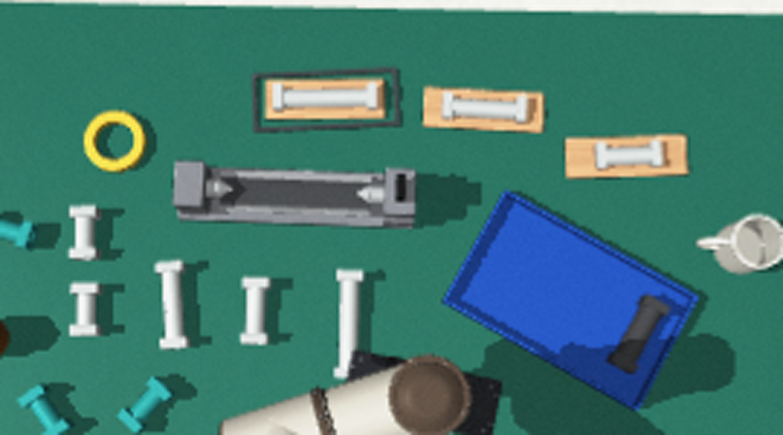

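The bar lies in the tray's far slot at (640,333), the centres are empty, and the long shell is still at (350,320).

```bash
python3 -m jog '1 33 32 0 10.7;1 33 32 0 0;1 33 32 0 0;1 0 0 0 0;1 0 0 0 0' >/dev/null; python3 st.py
```

```text
xyz [432.1  28.2 123.3] tip 144.3 phi -90.3 F [-0.  -0.  -0.4] w 87.1 gf 0.0 t 28.7 j6 63.0
```

```bash
python3 -m jog '1 1 1 -50 0;1 0 0 -50 0;1 0 0 -33 0;1 0 0 0 0;1 0 0 0 0' >/dev/null; python3 st.py;python3 -m jog '0.3 0 0 -2 0;0 0 0 0 0;0 0 0 0 0;0 0 0 0 0;0 0 0 0 0' >/dev/null; python3 -m jog '0 0 0 0 0;0 0 0 0 0;0 0 0 0 0' >/dev/null;python3 st.py
```

```text
xyz [434.5  30.   -7.8] tip 13.2 phi -90.2 F [ 0.6 -0.   0.7] w 86.9 gf 0.0 t 29.3 j6 61.0
xyz [433.8  30.2 -11. ] tip 10.0 phi -90.2 F [ 0.  -1.  -0.3] w 27.3 gf 30.0 t 30.3 j6 61.0
```

```bash
python3 -m jog '0 0 0 45 0;0 0 0 50 0;0 0 0 50 0;0 0 0 35 0;0 0 0 0 0' >/dev/null; python3 st.py; python3 -m jog '0 21 9 0 10;0 21 9 0 10;0 21 9 0 10;0 21 9 0 10;0 21 9 0 10' >/dev/null; python3 -m jog '0 21 9 0 10;0 21 9 0 10;0 21 9 0 10;0 20 8 0 9;0 0 0 0 0' >/dev/null;  python3 st.py
```

```text
xyz [435.1  31.  171.2] tip 192.2 phi -90.2 F [ 0.5 -0.6 -4.1] w 27.3 gf 30.0 t 30.9 j6 63.0
xyz [621.3 110.4 165.4] tip 186.4 phi -1.3 F [-0.9  1.1 -2.1] w 27.2 gf 30.0 t 32.2 j6 154.0
```

```bash
python3 -m jog '0 0.5 0 -45 0;0 0 0 -45 0;0 0 0 -27 0;0 0 0 0 0;0 0 0 0 0' >/dev/null; python3 st.py
python3 - <<'E'
from h import *
b=cap("scene"); save(b,"sc6.png",(190,160,310,250),6)
E
```

```text
xyz [622.7 110.3  52.8] tip 73.8 phi -1.2 F [ 0.5  0.3 -2.3] w 27.3 gf 30.0 t 32.8 j6 154.0
```

View pics/sc6.png

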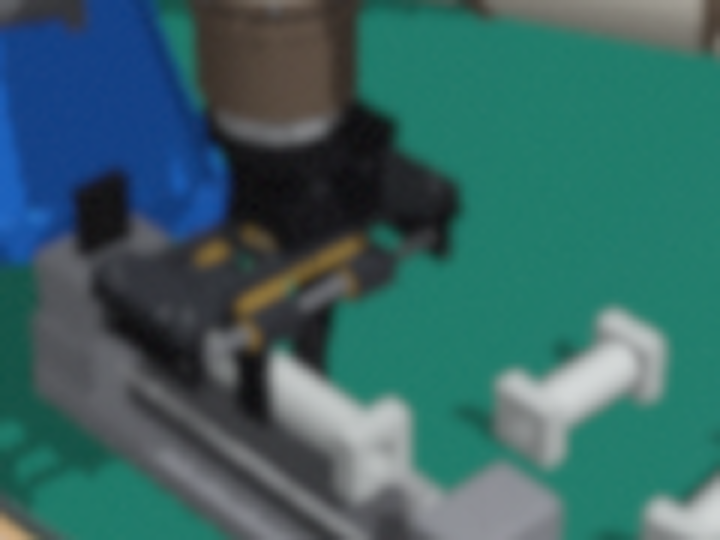

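The shell hangs level over the bed, its head end at (375,450) in front of the head point. I'll lower it now.

```bash
python3 -m jog '0 0 0 -8 0;0 0 0 -5 0;0 0 0 0 0' >/dev/null; python3 st.py; python3 -m jog '0 0 0 -3 0;0 0 0 0 0' >/dev/null; python3 st.py;python3 -m jog '0 0 0 -2 0;0 0 0 0 0' >/dev/null; python3 st.py;python3 -m jog '0 0 0 -2 0;0 0 0 0 0' >/dev/null; python3 st.py
```

```text
xyz [621.9 110.1  38.6] tip 59.6 phi -1.2 F [-0.5  0.6 -2.9] w 27.3 gf 30.0 t 33.2 j6 154.0
xyz [622.2 110.2  35.9] tip 56.9 phi -1.2 F [-0.3 -0.1 -2. ] w 27.2 gf 30.0 t 33.5 j6 154.0
xyz [622.5 110.3  34.1] tip 55.1 phi -1.2 F [-0.4 -0.5 -1.6] w 27.4 gf 30.0 t 33.7 j6 154.0
xyz [622.5 110.3  34.1] tip 55.1 phi -1.2 F [-4.6 -0.4  6.8] w 27.1 gf 30.0 t 34.0 j6 154.0
```

```bash
python3 -m jog '0 0 0 2 0;0.5 0 0 0 0;0.5 0 0 0 0;0.5 0 0 0 0;0.5 0 0 40 0' >/dev/null; python3 st.py; python3 -m jog '0.5 0 0 50 0;0.5 0 0 40 0;0.6 0 -16 0 -10;0.6 0 -16 0 -10;0.6 -1 -16 0 -10' >/dev/null; python3 -m jog '0.6 -1 -17 0 -10;0.6 -1 -17 0 -10;0.6 -1 -17 0 -10;0.6 -1 -17 0 -10;0.6 -1 -17 0 -10' >/dev/null; python3 -m jog '0.6 0 -17 0 -10;0.6 0 0 0 0;0.6 0 0 0 0' >/dev/null;  python3 st.py
```

```text
xyz [619.8 109.3  71. ] tip 92.0 phi -1.2 F [ 0.4  1.3 -1. ] w 43.0 gf 0.0 t 34.6 j6 154.0
xyz [616.4 -39.4 164.1] tip 185.1 phi -91.1 F [-0.2  0.3 -0.4] w 52.2 gf 0.0 t 36.2 j6 76.0
```

```bash
python3 -m jog '0.6 0 0 -40 0;0.6 0 0 -37 0;0.6 0 0 0 0;0.6 0 0 0 0;0 0 0 0 0' >/dev/null; python3 st.py; python3 -m jog '0 0 0 0 0;0 0 0 0 0;0 0 0 0 0;0 0 0 0 0;0 0 0 0 0' >/dev/null; python3 st.py; python3 -m jog '0 0 6 0 0;0 0.2 8 0 0;0 0.2 8 0 0;0 0.2 8 0 0;0 0 0 0 0' >/dev/null; python3 st.py; python3 -m jog '0 0.2 5 0 0;0 0.2 5 0 0;0 0 0 0 0' >/dev/null; python3 st.py
```

```text
xyz [617.8 -39.3  89.2] tip 110.2 phi -91.1 F [0.4 0.1 0.5] w 47.8 gf 0.0 t 36.9 j6 76.0
xyz [616.3 -40.   87.2] tip 108.2 phi -91.2 F [-0.7 -1.9  0.8] w 11.6 gf 30.0 t 37.5 j6 76.0
xyz [617.   -8.6  87.2] tip 108.2 phi -91.1 F [-0.8 -2.2  1.6] w 11.4 gf 30.0 t 38.1 j6 73.0
xyz [6.171e+02 4.000e-01 8.710e+01] tip 108.1 phi -91.2 F [-0.6 -3.3  1.4] w 11.9 gf 30.0 t 38.5 j6 72.0
```

```bash
for i in 1; do python3 -m jog '0 0.1 3 0 0;0 0 3 0 0;0 0 0 0 0' >/dev/null; python3 st.py; done; python3 -m jog '0 0 2 0 0;0 0 2 0 0;0 0 0 0 0' >/dev/null; python3 st.py; python3 -m jog '0 0 2 0 0;0 0 0 0 0' >/dev/null; python3 st.py; python3 -m jog '0 0 2 0 0;0 0 0 0 0' >/dev/null; python3 st.py
```

```text
xyz [617.2   6.1  87.1] tip 108.1 phi -91.2 F [-0.7 -3.7  2.5] w 11.8 gf 30.0 t 38.9 j6 72.0
xyz [617.3   9.9  87.1] tip 108.1 phi -91.2 F [-0.4 -5.4  2. ] w 12.1 gf 30.0 t 39.2 j6 71.0
xyz [617.3  10.8  87.1] tip 108.1 phi -91.2 F [ 0.5 -8.6  1.8] w 11.5 gf 30.0 t 39.5 j6 71.0
xyz [617.3  11.1  87.1] tip 108.1 phi -91.2 F [  0.8 -13.5   1.3] w 11.5 gf 30.1 t 39.7 j6 71.0
```

```bash
python3 -m jog '0 0 3 0 0;0 0 3 0 0;0 0 0 0 0' >/dev/null; python3 st.py; python3 -m jog '0 0 -3 0 0;0.6 0 0 0 0;0.6 0 0 0 0;0.6 0 0 45 0;0.6 0 0 35 0' >/dev/null; python3 -m jog '0.8 -40 10 0 0;1 -55 20 0 0;1 -55 20 0 0;1 -50 10 0 0;1 -30 0 0 0' >/dev/null; python3 st.py;python3 - <<'E'
from m import *
a=cap("top"); b=cap("scene")
for s in shells(a): print(s)
A=cv2.cvtColor(a["pixels"],cv2.COLOR_RGB2BGR)[130:240,140:290]; B=cv2.cvtColor(b["pixels"],cv2.COLOR_RGB2BGR)[180:290,190:340]
cv2.imwrite("pics/seat.png",cv2.resize(np.hstack([A,B]),(798,293),interpolation=cv2.INTER_CUBIC))
E
```

```text
xyz [617.2  11.8  87.2] tip 108.2 phi -91.3 F [  5.3 -31.5  -1. ] w 12.3 gf 30.3 t 40.1 j6 71.0
xyz [385.2  78.5 166.9] tip 187.9 phi -91.1 F [0.  0.4 0.1] w 85.7 gf 0.0 t 41.4 j6 52.0
(775, 73, 155, 47, -88.8, (np.int64(242), np.int64(143)))
(762, -169, 138, 47, -88.9, (np.int64(297), np.int64(147)))
(693, -380, 102, 42, -88.9, (np.int64(347), np.int64(163)))
(635, 271, 65, 42, 2.3, (np.int64(194), np.int64(173)))
(558, 423, 81, 37, 3.1, (np.int64(158), np.int64(190)))
(455, 287, 130, 41, 4.8, (np.int64(189), np.int64(215)))
(467, 165, 58, 37, 1.8, (np.int64(218), np.int64(211)))
(430, 435, 79, 41, 3.2, (np.int64(154), np.int64(221)))
(405, 575, 57, 57, -88.9, (np.int64(119), np.int64(225)))
```

View pics/seat.png

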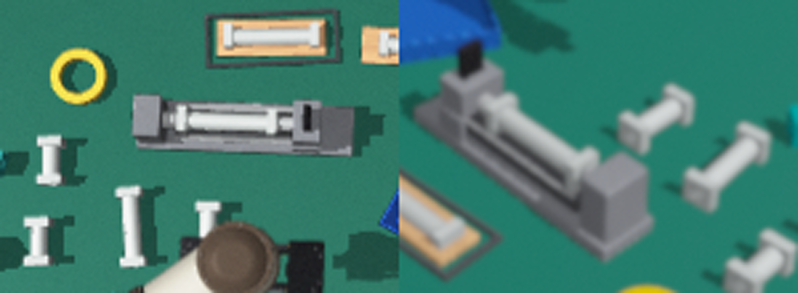

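The long shell sits between both points with the tailstock up: top (175–280,120), scene (490–590,100–185). Travel was 51 mm against the 50 expected. One stub was knocked to (430,435). Now the short shell goes to the tray.

```bash
python3 -m jog '1 32 44 0 0;1 32 44 0 0;1 0 0 -45 0;1 0 0 -45 0;1 0 0 0 0' >/dev/null; python3 st.py; python3 -m jog '1 0 0 -45 0;1 0 0 -41 0;1 0 0 0 0;1 0 0 0 0;0.4 0 0 0 0' >/dev/null; python3 st.py; python3 -m jog '0 0 0 0 0;0 0 0 0 0;0 0 0 0 0;0 0 0 0 0;0 0 0 0 0' >/dev/null; python3 -m jog '0 0 0 0 0;0 0 0 0 0' >/dev/null; python3 st.py
```

```text
xyz [449.6 164.4  74. ] tip 95.0 phi -91.2 F [-0.1 -0.1  0.5] w 87.1 gf 0.0 t 42.1 j6 48.0
xyz [453.1 166.5  -6.7] tip 14.3 phi -91.2 F [ 0.4 -0.3 -1.1] w 82.5 gf 0.0 t 42.7 j6 47.0
xyz [451.5 165.3  -9. ] tip 12.0 phi -91.2 F [ 0.3 -0.2 -0.5] w 27.1 gf 30.0 t 43.6 j6 47.0
```

```bash
python3 -m jog '0 0 0 45 0;0 0 0 45 0;0 0 -20 40 0;0 0 -55 0 -4;0 0 -55 0 -4' >/dev/null; python3 -m jog '0 0 -55 0 -4;0 0 -55 0 -4;0 0 -55 0 -4;0 0 -55 0 -4;0 0 -55 0 -3' >/dev/null; python3 -m jog '0 0 -55 0 0;0 0 -45 0 0;0 0 0 0 0;0 0 0 0 0' >/dev/null; python3 st.py
```

```text
xyz [ 450.6 -339.2  120.3] tip 141.3 phi -118.2 F [ 0.5  0.  -1.1] w 27.3 gf 30.0 t 45.3 j6 81.0
```

```bash
python3 -m jog '0 -1 0 -45 0;0 0 0 -45 0;0 0 0 -25 0;0 0 0 0 0;0 0 0 -2 0' >/dev/null; python3 st.py; python3 -m jog '0 0 0 -3 0;0 0 0 0 0;0 0 0 -2 0;0 0 0 0 0' >/dev/null; python3 st.py;  python3 -m jog '0 0 0 -3 0;0 0 0 0 0' >/dev/null; python3 st.py
```

```text
xyz [ 451.8 -339.5    5.4] tip 26.4 phi -118.1 F [-0.2  0.7 -0.8] w 27.2 gf 30.0 t 46.0 j6 80.0
xyz [ 450.3 -339.8   -0.9] tip 20.1 phi -118.2 F [-0.5 -0.1 -1.1] w 27.6 gf 30.0 t 46.5 j6 80.0
xyz [ 450.6 -339.9   -4. ] tip 17.0 phi -118.2 F [-0.9 -0.1  0.1] w 27.0 gf 30.0 t 46.7 j6 80.0
```

```bash
python3 -m jog '0 0 0 -1 0;0.5 0 0 0 0;0.5 0 0 0 0;0.5 0 0 0 0;0.5 0 0 45 0' >/dev/null; python3 -m jog '0.5 0 0 45 0;0.8 0 20 30 0;1 0 60 0 5;1 0 60 0 5;1 0 60 0 5' >/dev/null; python3 -m jog '1 0 60 0 5;1 0 60 0 5;1 0 60 0 5;1 0 60 0 3;1 0 60 0 0' >/dev/null; python3 -m jog '1 0 60 0 0;1 0 60 0 0;1 2 7 0 0;1 0 0 0 0;1 0 0 0 0' >/dev/null;python3 st.py
```

```text
xyz [452.2 285.8 114.9] tip 135.9 phi -85.3 F [ 0.   0.2 -0.7] w 87.1 gf 0.0 t 49.2 j6 44.0
```

```bash
python3 -m jog '1 1 1 -45 0;1 0 0 -45 0;1 0 0 -36 0;1 0 0 0 0;0.4 0 0 0 0' >/dev/null; python3 st.py; python3 -m jog '0 0 0 0 0;0 0 0 0 0;0 0 0 0 0;0 0 0 0 0;0 0 0 0 0' >/dev/null; python3 -m jog '0 0 0 0 0;0 0 0 0 0' >/dev/null; python3 st.py
```

```text
xyz [454.5 288.4  -9.5] tip 11.5 phi -85.2 F [-0.1  0.2  0.5] w 82.6 gf 0.0 t 49.8 j6 43.0
xyz [453.4 288.1 -11. ] tip 10.0 phi -85.2 F [-0.6 -0.5  0.1] w 27.3 gf 30.0 t 50.7 j6 43.0
```

```bash
python3 -m jog '0 0 0 45 0;0 0 0 45 0;0 0 -20 40 0;0 2 -57 0 -4;0 2 -57 0 -4' >/dev/null; python3 -m jog '0 3 -57 0 -4;0 3 -57 0 -4;0 3 -57 0 -4;0 3 -57 0 -4;0 3 -57 0 -4' >/dev/null; python3 -m jog '0 2 -57 0 -4;0 2 -46 0 -1.5;0 0 0 0 0;0 0 0 0 0' >/dev/null; python3 st.py
```

```text
xyz [ 475.7 -233.6  118.4] tip 139.4 phi -118.7 F [ 1.   0.6 -0.9] w 27.1 gf 29.9 t 52.5 j6 68.0
```

```bash
python3 -m jog '0 1 -57 0 0;0 0 0 -45 0;0 0 0 -45 0;0 0 0 -25 0;0 0 0 0 0' >/dev/null; python3 st.py; python3 -m jog '0 0 0 -3 0;0 0 0 0 0;0 0 0 -2 0;0 0 0 0 0' >/dev/null; python3 st.py;  python3 -m jog '0 0 0 -2 0;0 0 0 0 0' >/dev/null; python3 st.py
```

```text
xyz [ 475.9 -289.     2.2] tip 23.2 phi -118.6 F [ 0.5  0.6 -0.8] w 27.2 gf 29.9 t 53.1 j6 74.0
xyz [ 477.6 -290.8   -0.5] tip 20.5 phi -118.7 F [ 0.2  0.2 -1.6] w 27.2 gf 29.9 t 53.6 j6 74.0
xyz [ 477.3 -290.7   -3.1] tip 17.9 phi -118.7 F [ 0.3 -0.6 -1.6] w 27.0 gf 29.9 t 53.8 j6 74.0
```

```bash
python3 -m jog '0 0 0 -3 0;0.5 0 0 0 0;0.5 0 0 0 0;0.5 0 0 0 0;0.5 0 0 45 0' >/dev/null; python3 -m jog '0.5 0 0 45 0;0.8 0 20 40 0;1 5 60 0 5;1 5 60 0 5;1 5 60 0 5' >/dev/null; python3 -m jog '1 5 60 0 5;1 5 60 0 5;1 5 60 0 5;1 5 60 0 2;1 5 60 0 0' >/dev/null; python3 -m jog '1 5 60 0 0;1 10 60 0 0;1 10 60 0 0;1 15 34 0 0;1 0 0 0 0' >/dev/null;python3 st.py
python3 - <<'E'
from m import *
a=cap("top"); 
for s in shells(a): print(s)
save(a,"top7.png",(130,110,400,260),2.9)
E
```

```text
xyz [557.5 425.6 122.6] tip 143.6 phi -86.6 F [ 0.6 -0.1 -0.5] w 87.0 gf 0.0 t 56.3 j6 42.0
(775, 73, 155, 47, -88.8, (np.int64(242), np.int64(143)))
(762, -169, 138, 47, -88.9, (np.int64(297), np.int64(147)))
(693, -380, 102, 42, -88.9, (np.int64(347), np.int64(163)))
(637, 118, 254, 68, 86.7, (np.int64(231), np.int64(174)))
(481, -292, 132, 42, -27.6, (np.int64(326), np.int64(211)))
(451, -339, 103, 44, -28.0, (np.int64(337), np.int64(219)))
(430, 435, 79, 41, 3.2, (np.int64(154), np.int64(221)))
(412, 568, 57, 35, 47.4, (np.int64(121), np.int64(224)))
```

View pics/top7.png

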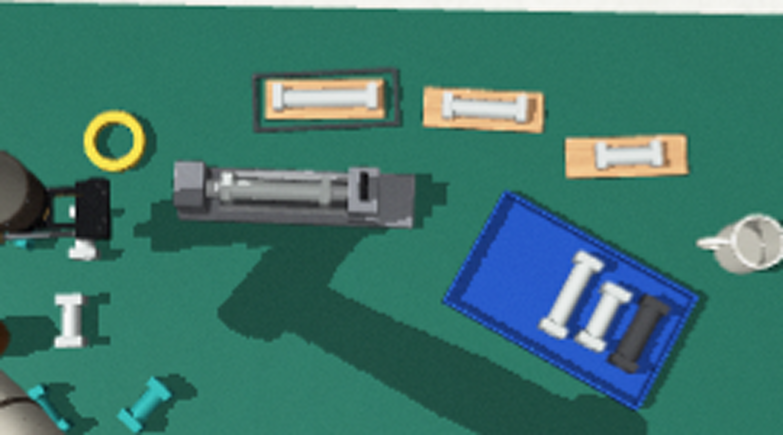

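Three bars lie flat in the tray at (640,333), (604,317) and (572,295). The shell in the centres is intact, and the gripper is over the stub near (85,245), with a turquoise decoy close by at (20,236). I'll use a narrower opening.

```bash
python3 -m jog '0.7 0 -2 -45 0;0.7 0 0 -45 0;0.7 0 0 -43 0;0.7 0 0 0 0;0.7 0 0 0 0' >/dev/null; python3 st.py; python3 -m jog '0 0 0 0 0;0 0 0 0 0;0 0 0 0 0;0 0 0 0 0;0 0 0 0 0' >/dev/null; python3 -m jog '0 0 0 0 0;0 0 0 0 0' >/dev/null; python3 st.py
```

```text
xyz [558.6 421.6  -6.8] tip 14.2 phi -86.7 F [-0.4  0.3 -0.4] w 61.3 gf 0.0 t 57.0 j6 42.0
xyz [557.5 421.4  -8.6] tip 12.4 phi -86.7 F [ 0.  -1.   2.5] w 26.9 gf 29.9 t 57.9 j6 42.0
```

```bash
python3 -m jog '0 0 0 45 0;0 0 0 45 0;0 0 -11 50 0;0 -10 -55 0 -4;0 -10 -55 0 -4' >/dev/null; python3 -m jog '0 -10 -55 0 -4;0 -8 -55 0 -4;0 -5 -55 0 -4;0 -2 -55 0 -4;0 -2 -55 0 -4' >/dev/null; python3 -m jog '0 -2 -55 0 -4;0 -2 -55 0 0;0 -2 -55 0 0;0 0 -55 0 0;0 0 -45 0 0' >/dev/null; python3 -m jog '0 0 0 0 0;0 0 0 0 0'>/dev/null; python3 st.py
```

```text
xyz [ 503.9 -239.5  130.4] tip 151.4 phi -118.7 F [-0.5  0.8 -1.4] w 27.2 gf 29.9 t 60.0 j6 69.0
```

```bash
python3 -m jog '0 0 0 -45 0;0 0 0 -45 0;0 0 0 -36 0;0 0 0 0 0;0 0 0 -4 0' >/dev/null; python3 st.py; python3 -m jog '0 0 0 -2 0;0 0 0 0 0' >/dev/null; python3 st.py;  python3 -m jog '0 0 0 -2 0;0 0 0 0 0' >/dev/null; python3 st.py
```

```text
xyz [ 506.3 -239.4    2.6] tip 23.6 phi -118.6 F [ 0.9  0.4 -1.5] w 27.2 gf 29.9 t 60.6 j6 68.0
xyz [ 5.052e+02 -2.398e+02  2.000e-01] tip 21.2 phi -118.7 F [-0.5  0.2 -1.4] w 27.3 gf 29.9 t 60.9 j6 68.0
xyz [ 504.4 -239.8   -2.8] tip 18.2 phi -118.7 F [-0.  -0.1 -1.8] w 27.2 gf 29.9 t 61.1 j6 68.0
```

```bash
python3 -m jog '0 0 0 -1 0;0.5 0 0 0 0;0.5 0 0 0 0;0.5 0 0 0 0;0.5 0 0 45 0' >/dev/null; python3 -m jog '0.5 0 0 45 0;0.7 0 15 40 0;0.7 -6 60 0 5;0.7 -6 60 0 5;0.7 -7 60 0 5' >/dev/null; python3 -m jog '0.7 -7 60 0 5;0.7 -7 60 0 5;0.7 -7 60 0 5;0.7 -7 60 0 2;0.7 -7 60 0 0' >/dev/null; python3 -m jog '0.7 -7 60 0 0;0.7 -7 60 0 0;0.7 -6 60 0 0;0.7 0 0 0 0;0.7 0 0 0 0' >/dev/null;python3 st.py; python3 -c '
from m import *
for s in shells(cap("top")): print(s)'
```

```text
xyz [430.  434.7 125.5] tip 146.5 phi -86.7 F [ 0.5 -0.5 -0.6] w 60.7 gf 0.0 t 63.6 j6 32.0
(775, 73, 155, 47, -88.8, (np.int64(242), np.int64(143)))
(764, -173, 145, 48, 89.2, (np.int64(297), np.int64(146)))
(693, -380, 102, 42, -88.9, (np.int64(347), np.int64(163)))
(635, 271, 65, 42, 2.3, (np.int64(194), np.int64(173)))
(508, -241, 82, 41, -29.5, (np.int64(314), np.int64(205)))
(481, -292, 132, 42, -27.6, (np.int64(326), np.int64(211)))
(451, -339, 103, 44, -28.0, (np.int64(337), np.int64(219)))
```

```bash
python3 -m jog '0.7 0 0 -45 0;0.7 0 0 -45 0;0.7 0 0 -46 0;0.7 0 0 0 0;0.7 0 0 0 0' >/dev/null; python3 st.py; python3 -m jog '0 0 0 0 0;0 0 0 0 0;0 0 0 0 0;0 0 0 0 0;0 0 0 0 0' >/dev/null; python3 -m jog '0 0 0 0 0;0 0 0 0 0' >/dev/null; python3 st.py
```

```text
xyz [431.7 435.7  -7.9] tip 13.1 phi -86.7 F [0.6 0.  1. ] w 61.0 gf 0.0 t 64.3 j6 31.0
xyz [430.4 435.2  -9.7] tip 11.3 phi -86.7 F [-0.  -2.   4.1] w 27.2 gf 30.0 t 65.2 j6 31.0
```

```bash
python3 -m jog '0 0 0 45 0;0 0 0 45 0;0 5 -11 50 0;0 8 -55 0 -4;0 8 -55 0 -4' >/dev/null; python3 -m jog '0 8 -55 0 -4;0 8 -55 0 -4;0 8 -55 0 -4;0 8 -55 0 -4;0 8 -55 0 -4' >/dev/null; python3 -m jog '0 8 -55 0 -4;0 8 -55 0 0;0 8 -55 0 0;0 10 -35 0 0;0 5 -30 0 0' >/dev/null; python3 -m jog '0 0 0 0 0;0 0 0 0 0'>/dev/null; python3 st.py
```

```text
xyz [ 530.  -190.4  129.4] tip 150.4 phi -118.7 F [ 0.1 -0.4 -2. ] w 27.3 gf 30.0 t 67.3 j6 63.0
```

```bash
python3 -m jog '0 0 -1 -45 0;0 0 0 -45 0;0 0 0 -36 0;0 0 0 0 0;0 0 0 -4 0' >/dev/null; python3 st.py; python3 -m jog '0 0 0 -2 0;0 0 0 0 0' >/dev/null; python3 st.py;  python3 -m jog '0 0 0 -2 0;0 0 0 0 0' >/dev/null; python3 st.py; python3 -m jog '0 0 0 -1 0;0.46 0 0 0 0;0.46 0 0 0 0;0.46 0 0 0 0;0.46 0 0 45 0' >/dev/null; python3 -m jog '0.46 0 0 50 0;0.5 0 0 50 0;0.5 -50 0 20 0;0.5 -50 30 0 0;0.5 -50 40 0 0' >/dev/null;python3 -m jog '0.5 -20 50 0 0;0.5 0 60 0 0;0.5 0 60 0 0;0.5 0 50 0 0;0.5 0 0 0 0' >/dev/null; python3 st.py
python3 - <<'E'
from m import *
a=cap("top"); b=cap("scene")
for s in shells(a): print(s)
A=cv2.cvtColor(a["pixels"],cv2.COLOR_RGB2BGR)[120:270,140:400]; B=cv2.cvtColor(b["pixels"],cv2.COLOR_RGB2BGR)[130:280,120:300]
f=lambda i:cv2.resize(i,(i.shape[1]*9//5,270),interpolation=cv2.INTER_CUBIC)
cv2.imwrite("pics/end.png",np.hstack([f(A),f(B)]))
E
```

```text
xyz [ 532.2 -191.3    1.6] tip 22.6 phi -118.6 F [ 0.8 -0.4  0. ] w 27.0 gf 30.0 t 67.9 j6 63.0
xyz [ 531.2 -191.7   -0.8] tip 20.2 phi -118.7 F [ 0.2  1.7 -2.1] w 27.1 gf 30.0 t 68.2 j6 63.0
xyz [ 530.4 -191.8   -3.8] tip 17.2 phi -118.7 F [ 0.8  0.5 -2. ] w 27.5 gf 30.0 t 68.4 j6 63.0
xyz [361.9 100.1 160.4] tip 181.4 phi -118.4 F [-0.5 -0.6  0.3] w 43.8 gf 0.0 t 70.3 j6 20.0
(775, 73, 155, 47, -88.8, (np.int64(242), np.int64(143)))
(764, -169, 137, 48, 89.1, (np.int64(297), np.int64(147)))
(693, -380, 102, 42, -88.9, (np.int64(347), np.int64(163)))
(635, 271, 65, 42, 2.3, (np.int64(194), np.int64(173)))
(532, -192, 82, 41, -29.6, (np.int64(302), np.int64(199)))
(508, -241, 82, 41, -29.5, (np.int64(314), np.int64(205)))
(482, -291, 132, 42, -28.4, (np.int64(326), np.int64(211)))
(450, -339, 100, 44, -26.9, (np.int64(338), np.int64(219)))
(405, 575, 57, 57, -88.9, (np.int64(119), np.int64(225)))
```

View pics/end.png

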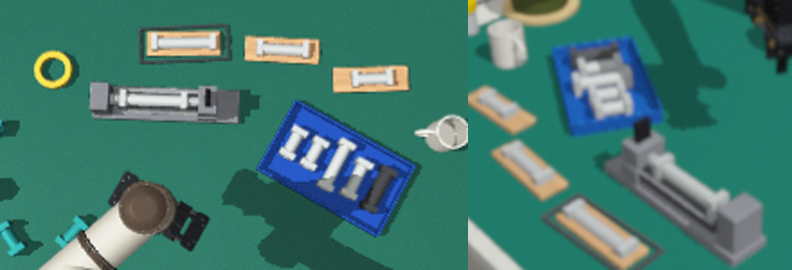

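All five bars lie flat and separate in the tray (top 293–380 × 145–190). The long shell is seated in the centres at (120–200,98), and the arm is touching nothing.

```bash
python3 -c 'from station import r; print(r.finish_job())'
```

```text
the job is handed in; nothing more can be done
None
```

The job is handed in: the long shell is mounted between the centres with the tailstock pushed home, and the setting bar, the short and medium shells and both stubs lie flat and separate in the tray, with the mug, jar and tape roll left alone (no verdict came back at hand-in).

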